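Sort the microscope accessories into their inserts

TASK

Put the five microscope accessories standing on the light grey mat away where they belong: the two objective canisters in the blue insert, one in each recess (either way round); the amber bottle in the large recess and the white bottle in the small recess of the yellow insert; and the black filter cube upright in the middle of the green nest, between its four corner stops. Canisters and bottles stand upright all the time and end fully down on the floors of their recesses; do not knock the blue slide box or the beaker away from their places.

Things in the scene. Friction and masses are not known exactly. Their poses are not given: they have to be found in the camera images.
- canister_clear_mid (a point): Objective canister with a clear, whitish cover on a black foot: upright cylinder 41 mm in diameter, 67 mm high (cover 38 mm across above the lowest 16 mm). The point is its centre, 33.5 mm above its underside; z along its height. Starts upright on the light grey mat, whose top is 3 mm above the worktop.
- canister_black_mid (a point): Objective canister with a black cover on a white foot, same shape: 41 mm in diameter, 67 mm high. The point is its centre, 33.5 mm above its underside; z along its height. Starts upright on the mat.
- bottle_amber_mid (a point): Amber-brown glass bottle with a black cap: body 45 mm in diameter up to about 70 mm, cap 26 mm across, 90 mm high in all. The point is its centre, 45 mm above its underside; z along its height. Starts upright on the mat.
- bottle_white_mid (a point): Small white plastic bottle with a white cap: body 28 mm in diameter, cap 19 mm across above about 52 mm, 60 mm high in all. The point is its centre, 30 mm above its underside; z along its height. Starts upright on the mat.
- filter_cube_mid (a point): Black filter cube with round windows, one of them (blue) on top: 36 mm along its x, 40 mm along its y, 35 mm high, with flat sides. The point is its centre, 17.5 mm above its underside; x and y square to its sides, z up. Starts upright on the mat, its x within 0.5 rad of world x.
- canister_insert: Blue insert, a fixed plate 92 mm (its x) by 172 mm (its y), 11 mm thick, with two round recesses 59 mm in diameter and 6 mm deep with grey floors, centred at y = +42 mm and y = -42 mm (x = 0). Origin at the centre of its underside, on the worktop; recess floors at z = 5 mm. Its y lies within 0.2 rad of world y.
- bottle_insert: Yellow insert, a fixed plate 92 mm (its x) by 172 mm (its y), 11 mm thick, with two round recesses 6 mm deep with grey floors: a large one 64 mm in diameter at y = +42 mm (for the amber bottle) and a small one 46 mm in diameter at y = -42 mm (for the white bottle), both at x = 0. Origin at the centre of its underside, on the worktop; recess floors at z = 5 mm. Its y lies within 0.2 rad of world y.
- cube_nest: Green nest, a fixed square plate 100 x 100 mm with its floor (top) at z = 6 mm and a dark square at the middle; four corner stops 20 x 20 mm rise 8 mm above the floor, inner corners 29 mm from the middle in x and in y. Open between the stops. Origin at the centre of its underside, on the worktop. Its x lies within 0.2 rad of world x.
- slide_box: Bystander: loose blue slide box, 91 x 95 mm, 34 mm high, right of the work; origin at the centre of its underside.
- beaker: Bystander: loose clear beaker 52 mm in diameter, 59 mm high, behind the inserts; origin at the centre of its underside.
Not all that is in view belongs to the job. Of the things like the part that bears filter_cube_mid, leave any that is red; of the rest the smaller one is meant.

How it is judged:
By the outcome, as a careful person would: the job done as asked, in the order asked, and still so for the second after the job is handed in, with the robot touching nothing.
It also fails if it takes over 112 s, if anything falls off the work surface, if the arm or the gripper's body presses on something with over 40 N, if the wrist force passes 120 N, or if a joint passes its speed limit or range.

ROBOT

A 7-joint arm with a two-finger parallel gripper is mounted at the origin on a cart in front of the work surface, level with it; the furniture and walls round the work are solid. World frame = base frame: x ahead of the robot, y to its left, z up, the work surface at z = 0. Lengths are in m, angles in rad, forces in N, time in s.
With the tool pointing down it reaches from about 0.4 to 0.85 m from the base axis. Payload 10.4 kg.
Tool frame: the origin (TCP) lies midway between the tips of the shut fingers; the grasp point (between the pads) lies 19 mm behind it; z points along the fingers, y is the line along which they close (so a half turn about z gives the same grasp; the last joint's range is limited). The gripper opens to 85 mm and grips with 20 to 120 N. Pads are 22 mm wide; open, the fingers measure 114 mm over their backs; the gripper's body (76 mm by 85 mm) begins 54 mm behind the grasp point. The pads swing forward as they close: fully open they stand 13 mm farther back than shut.
Start: joints at [1.302, 0.332, -0.065, 1.46, 0.022, 1.35, -0.088], TCP at [0.152, -0.606, 0.231] pointing down, gripper open.
Joint ranges: [-2.6, 2.6], [-0.5, 2.12], [-1.47, 1.34], [0.16, 2.42], [-1.27, 4.41], [0.06, 2.06], [-2.6, 2.6]. Speed limits (rad/s): [2.22, 2.22, 2.79, 2.79, 3.14, 3.14, 3.14].

INTERFACE

Orientations are given as a unit quaternion [w, x, y, z].
In Python, from bench import observe, read_camera, camera_model, sign_off, cut_out, mark_of gives the robot as it stands.
- The arm moves only by the tool carry_out, never from a script. Its arguments are lists of equal length, an entry for each row: "hand": the closure, from -1 (fully open) to 1 (shut); "travel": the shift along the tool's x, y, z in cm, a list of three; "spin": the turn about the tool's z in rad. A call has 1 to 20 rows; each row is the pose to reach, as a shift and turn from the pose commanded when the call began, along the tool's axes at that moment; what a row does not reach only later rows make up. A row lasts 1/8 s, in which the tool goes at most 62.5 mm and 10.7 degrees, less where a joint would pass 70% of its speed; a pose out of reach is approached as far as the arm can. A call with a gripper value outside its range is refused whole. The fingers move at their own pace and stop on an object; the grip force is fixed at half the most. Time passes only in rows, so rows that repeat a pose let the fingers close. It gives the time, the measured TCP pose, the force, the opening and the grip force at its end, in the units of the state.
- observe(): the state, without advancing time (a new reading comes with each control period).
- read_camera(name): name is "side" or "top"; returns (picture, depth): 480x640x3 uint8, red, green, blue; 480x640 float32, m along the optical axis (not along the pixel's ray), 0 where there is no reading.
- camera_model(name): a dict with "camera_matrix" (3x3 intrinsics, pixels), "k1" (the pictures are not rectified: a ray, as slopes to the right and down, at radius r is drawn at 1 + k1 r^2 times it, then the intrinsics apply), "world_to_cam" (4x4, takes a point from world to camera coordinates). Camera axes: x right, y down, z forward; pixel columns grow to the right and rows downward; lengths in m; the calibration is good to about 2 mm. A picture is of the moment at which its call begins. camera_model takes no time and is no camera call.
- sign_off(): hands the job in; it is judged then, once.
Trained networks look in the newest picture that a camera, given by its name, has taken for a name from the list of things; names that differ only in an ending like _2 or _b are one class to them, and where a whole thing is asked for, a point or a joint stands for the part that bears it (a point fixed in the world has none). Each returns a list of dicts, best first, with "confidence" (0 to 1); they miss things now and then, are a little off and sometimes report something else, mostly with a low value. They report only what shows in the picture. A call takes as long as a camera call. They do not tell look-alikes from the thing itself.
- cut_out(camera, query): "pixels" (480x640 bool, what is visible of it) and "box" ([left, top, right, bottom] in pixels, round what is visible of it).
- mark_of(camera, query): "pixel" ([column, row] in pixels: a listed point, or the origin of a listed thing).
The state is a dict: "time_s": time; "joint_positions": joint angles; "qvel": joint speeds; "effort": joint torques, N m; "tool_pos": TCP position; "ee_rot": TCP orientation; "ft_force": force on the tool from outside, world axes, zero at the start; "torque": the same for the moment, N m; "width": finger opening in m; "finger_force": force on a finger pad.
Only numpy, scipy, OpenCV 4.12 (cv2) and the standard library are available. Lean on these libraries where they do the work, as an engineer would, in place of code of your own. Each camera call takes 0.05 s, during which the arm holds its last target. There are 200 camera calls.

## Working session

There is one attempt and no reset: what is moved stays moved. The work goes in short steps, Python scripts to look and compute and a tool call to move; the robot and the scene stay as the last step left them, time stands still between calls to the robot, and variables do not carry over. Pictures are saved under pics/ and viewed, at most 14 in all, crops included, and the job is handed in when it is done.

Besides the shell and the picture viewer there is one more tool, called as a command line: name --pt "numbers of a row" for each row, then --argument value for the rest. carry_out: Moves the arm, as the interface text tells. Its arguments: {"type":"object","properties":{"hand":{"type":"array"},"travel":{"type":"array"},"spin":{"type":"array"}},"required":["hand","travel","spin"]}

```bash
mkdir -p pics
cat > h.py <<'E'
import numpy as np, cv2
from bench import *
np.set_printoptions(precision=4,suppress=True)
def save(n,im): cv2.imwrite('pics/'+n+'.png',im[:,:,::-1])
E
python3 - <<'E'
from h import *
s=observe(); print({k:np.round(v,3) for k,v in s.items()})
for c in('side','top'):
    m=camera_model(c); p,d=read_camera(c); save(c+'0',p); np.savez('d_'+c,p=p,d=d)
    T=m['world_to_cam']; print(c,m['camera_matrix'],m['k1'],'pos',-T[:3,:3].T@T[:3,3],'fwd',T[2,:3],'right',T[0,:3])
E
```

```text
{'time_s': np.float64(0.0), 'joint_positions': array([ 1.302,  0.333, -0.065,  1.461,  0.022,  1.35 , -0.089]), 'qvel': array([-0.   , -0.001,  0.001,  0.   , -0.001, -0.001, -0.002]), 'effort': array([  0.001, -62.545,   0.049, -39.161,   0.016,   0.01 ,  -0.   ]), 'tool_pos': array([ 0.152, -0.606,  0.231]), 'ee_rot': array([-0.001,  0.992,  0.123, -0.   ]), 'ft_force': array([ 0.723, -0.943, -0.602]), 'torque': array([0.036, 0.009, 0.016]), 'finger_force': np.float64(0.0), 'width': np.float64(0.085)}
side [[486.4462   0.     313.2328]
 [  0.     486.4462 237.1987]
 [  0.       0.       1.    ]] 0.04521380061826509 pos [-0.4554  0.3381  1.0507] fwd [ 0.7031 -0.2839 -0.6519] right [-0.374  -0.9274  0.0006]
top [[618.3657   0.     317.3576]
 [  0.     618.3657 235.2944]
 [  0.       0.       1.    ]] -0.10361453402989737 pos [ 0.4    -0.1117  1.5662] fwd [ 0.1226  0.0081 -0.9924] right [-0.006  -0.9999 -0.0089]
```

```bash
ls pics
```

```text
side0.png
top0.png
```

View pics/top0.png

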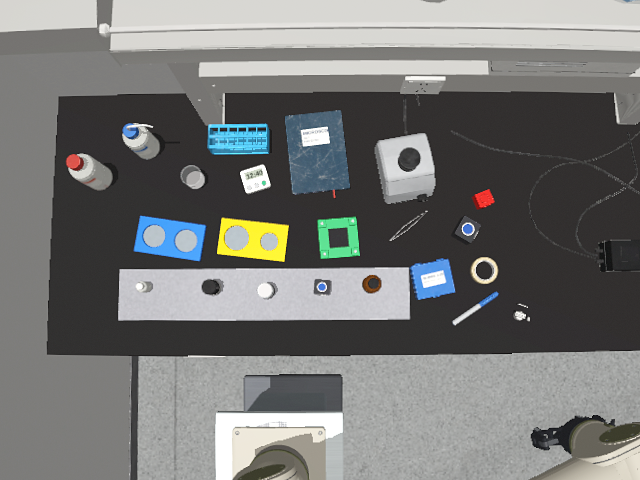

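View pics/side0.png

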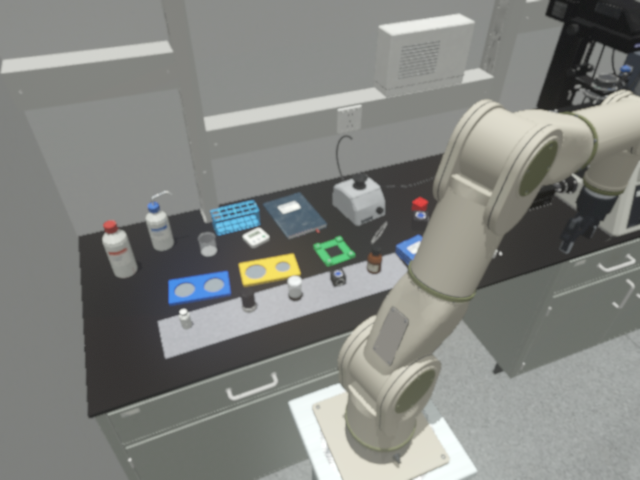

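The top view shows the white bottle at (143,286), black canister (211,286), clear canister (266,290), cube (322,286) and amber bottle (372,284). The blue insert is at (170,238), the yellow at (253,239) with its large recess on the left (+y), and the nest at (338,238). The side view shows all of them unoccluded.

```bash
cat >> h.py <<'E'
def cloud(c,d):
    m=camera_model(c);K=m['camera_matrix'];T=m['world_to_cam']
    v,u=np.mgrid[0:480,0:640]; x=(u-K[0,2])/K[0,0]; y=(v-K[1,2])/K[1,1]; X,Y=x.copy(),y.copy()
    for _ in range(8):
        f=1+m['k1']*(X*X+Y*Y); X,Y=x/f,y/f
    P=np.stack([X*d,Y*d,d],-1); R=T[:3,:3]
    return (P-T[:3,3])@R, np.stack([X,Y,np.ones_like(X)],-1)@R, -R.T@T[:3,3]
def ray(c,px):
    m=camera_model(c);K=m['camera_matrix'];T=m['world_to_cam']
    x=(px[0]-K[0,2])/K[0,0]; y=(px[1]-K[1,2])/K[1,1]; X,Y=x,y
    for _ in range(8):
        f=1+m['k1']*(X*X+Y*Y); X,Y=x/f,y/f
    R=T[:3,:3]; return -R.T@T[:3,3], R.T@np.array([X,Y,1])
def atz(c,px,z):
    o,r=ray(c,px); return o+r*(z-o[2])/r[2]
def tri(p1,p2):
    o1,a=ray('top',p1); o2,b=ray('side',p2)
    t=np.linalg.lstsq(np.stack([a,-b],1),o2-o1,rcond=None)[0]
    return (o1+t[0]*a+o2+t[1]*b)/2, np.linalg.norm(o1+t[0]*a-o2-t[1]*b)
E
python3 - <<'E'
from h import *
names=['canister_clear_mid','canister_black_mid','bottle_amber_mid','bottle_white_mid','filter_cube_mid','canister_insert','bottle_insert','cube_nest','slide_box','beaker']
C={}
for c in('top','side'):
    p,d=read_camera(c); C[c]=cloud(c,d)[0],d,p
np.savez('C',**{c:C[c][0] for c in C})
M={}
for n in names:
    pk={}
    for c in('top','side'):
        L=cut_out(c,n)
        for i,q in enumerate(L[:3]):
            if q['confidence']<.3 and i: continue
            m=q['pixels']; P=C[c][0][m&(C[c][1]>0)]; M[f'{n}_{c}_{i}']=m
            zt=np.percentile(P[:,2],92)
            T=P[P[:,2]>zt-.006]
            r=cv2.minAreaRect((T[:,:2]*1000).astype(np.float32))
            print(n,c,i,'%.2f'%q['confidence'],np.array(q['box']).round(),'n',m.sum(),'zpct',np.percentile(P[:,2],[5,50,90,98])*1000//1,'rect c',np.round(r[0],1),np.round(r[1],1),'%.1f'%r[2])
        K=mark_of(c,n)
        print('   mark',[(np.round(k['pixel'],1),round(k['confidence'],2)) for k in K[:3]]); pk[c]=[k['pixel'] for k in K]
    if n not in('filter_cube_mid',) and all(pk.values()):
        print('   tri',tri(pk['top'][0],pk['side'][0]))
np.savez('M',**M)
print(observe()['time_s'])
E
```

```text
canister_clear_mid top 0 0.48 [256. 283. 273. 299.] n 207 zpct [30. 69. 74. 76.] rect c [452.5  28.9] [33.8 32.2] 0.1
canister_clear_mid top 1 0.36 [313. 278. 331. 296.] n 244 zpct [30. 36. 41. 44.] rect c [ 460.2 -109.9] [39.5 34.6] 89.6
   mark [(array([263.5, 288.3]), 0.51)]
canister_clear_mid side 0 0.72 [288. 277. 303. 302.] n 309 zpct [ 4. 45. 68. 70.] rect c [447.5  29.5] [35.1 32.6] 28.0
canister_clear_mid side 1 0.66 [240. 286. 258. 314.] n 336 zpct [ 4. 48. 69. 70.] rect c [459.1 163. ] [34.5 38.8] 51.9
   mark [(array([292.7, 289.9]), 0.75)]
   tri (array([0.4577, 0.0344, 0.0258]), np.float64(0.0030477778655962576))
canister_black_mid top 0 0.54 [200. 280. 222. 300.] n 280 zpct [10. 67. 73. 76.] rect c [460.5 165.5] [36.8 35.2] 35.6
canister_black_mid top 1 0.36 [314. 280. 331. 297.] n 235 zpct [31. 37. 41. 44.] rect c [ 460.2 -109.9] [39.5 34.6] 89.6
   mark [(array([207.9, 287.2]), 0.6)]
canister_black_mid side 0 0.63 [238. 287. 255. 314.] n 331 zpct [ 5. 50. 69. 70.] rect c [459.1 163. ] [34.5 38.8] 51.9
   mark [(array([248.4, 298.4]), 0.61)]
   tri (array([0.4591, 0.1
[... 3092 characters left out ...]
. 33. 37. 40.] rect c [ 477.7 -384.2] [83.9 97. ] 10.7
   mark [(array([430.9, 275.9]), 0.73)]
slide_box side 0 0.75 [400. 238. 421. 263.] n 406 zpct [ 5. 31. 35. 37.] rect c [ 294.3 -207.9] [ 66.4 622.6] 51.3
   mark [(array([417.4, 256.3]), 0.57)]
   tri (array([ 0.485 , -0.3948, -0.0151]), np.float64(0.01337410171626017))
beaker top 0 0.67 [184. 166. 203. 189.] n 445 zpct [-2. 18. 55. 61.] rect c [741.5 216.9] [49.7 51.5] 74.2
   mark [(array([195.9, 178.8]), 0.82)]
beaker side 0 0.79 [202. 231. 218. 256.] n 363 zpct [ 5. 35. 52. 56.] rect c [739.7 216.5] [51.7 56.2] 58.0
   mark [(array([211.3, 247.8]), 0.92)]
   tri (array([0.7396, 0.2097, 0.0127]), np.float64(0.007199212411386295))
2.2
```

```bash
cat > fit.py <<'E'
from h import *
from scipy.optimize import least_squares
M=np.load('M.npz')
C={};I={}
for c in('top','side'):
    z=np.load(f'd_{c}.npz'); C[c]=cloud(c,z['d']); I[c]=z['p']
    P=C[c][0].reshape(-1,3); g=z['p'].reshape(-1,3).astype(int)
    k=(abs(P[:,2])<.03)&(P[:,0]>.4)&(P[:,0]<.8)&(abs(P[:,1])<.45)&(g.max(1)<45)
    mat=(abs(P[:,2])<.03)&(P[:,0]>.39)&(P[:,0]<.5)&(P[:,1]>-.3)&(P[:,1]<.38)&(g.min(1)>120)
    print(c,'worktop z',np.median(P[k,2]),'mat',np.median(P[mat,2]))
# mask silhouettes -> bearing of top-face edge: circle fits on colour-segmented recesses
hsv={c:cv2.cvtColor(I[c],cv2.COLOR_RGB2HSV) for c in I}
for c in I:
  for n,zt in(('canister_insert',.011),('bottle_insert',.011),('cube_nest',.006)):
    h=hsv[c]; m=M[f'{n}_{c}_0'].astype(np.uint8); m=cv2.dilate(m,np.ones((5,5)))>0
    H={'canister_insert':(100,118),'bottle_insert':(22,35),'cube_nest':(50,85)}[n]
    s=m&(h[...,0]>=H[0])&(h[...,0]<=H[1])&(h[...,1]>120)
    o=C[c][2]; R=C[c][1]; W=o+R*((zt-o[2])/R[...,2:])
    r=cv2.minAreaRect((W[s][:,:2]*1000).astype(np.float32)); print(n,c,np.round(r[0],1),np.round(r[1],1),round(r[2],1))
    if n!='cube_nest':
        g=m&(h[...,1]<60)&(h[...,2]>100)
        nn,l,st,ce=cv2.connectedComponentsWithStats(g.astype(np.uint8))
        for i in range(1,nn):
            if st[i,4]>60: print('   recess',atz(c,ce[i],.005)*1000,st[i,4])
E
python3 fit.py
python3 - <<'E'
from h import *
t=np.load('d_top.npz')['p']; s=np.load('d_side.npz')['p']
a=cv2.resize(t[262:312,120:400],None,fx=2.85,fy=2.85,interpolation=3)
b=cv2.resize(s[240:340,160:440],None,fx=2.85,fy=2.85,interpolation=3)
save('z1',np.vstack([a,b]))
E
```

```text
top worktop z -1.2614561755781325e-05 mat 0.002913336796491148
side worktop z nan mat 0.0013110771080904267
canister_insert top [588.8 278.6] [176.6  95.8] 81.1
   recess [595.1881 321.1127   5.    ] 367
   recess [582.1336 238.1996   5.    ] 365
bottle_insert top [583.9  66.1] [174.6  95.8] 83.1
   recess [588.597  107.9226   5.    ] 455
   recess [578.3271  24.5075   5.    ] 228
cube_nest top [ 587.4 -151.2] [102.4 101.7] 4.4
canister_insert side [584.2 277.9] [175.9 106.7] 80.9
   recess [583.0468 236.5198   5.    ] 174
   recess [595.9689 320.29     5.    ] 179
bottle_insert side [579.4  65.2] [178.4 106.2] 83.5
   recess [579.6885  22.5127   5.    ] 94
   recess [589.5092 106.1424   5.    ] 213
   recess [519.5847   7.8488   5.    ] 64
cube_nest side [ 585.5 -152.4] [106.8 102.5] 3.6
  return _methods._mean(a, axis=axis, dtype=dtype,
  ret = ret.dtype.type(ret / rcount)
```

View pics/z1.png

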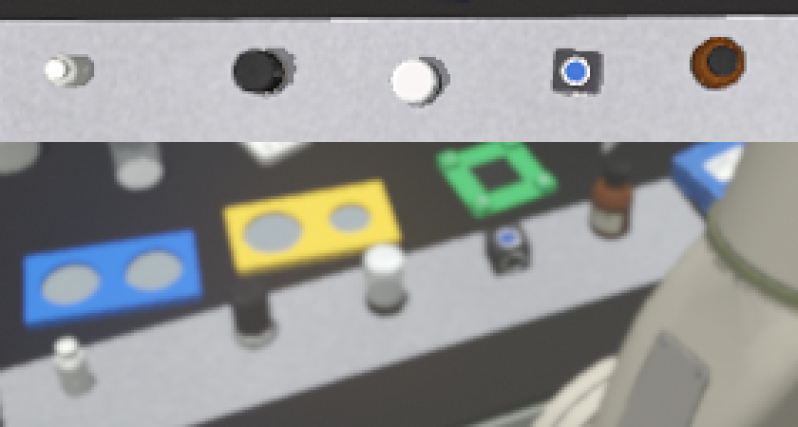

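The crop shows the white cap at about (140,286), the black canister's top (210.5,287), the clear one's (265,290.5), the cube's top (322,287), nearly square to the world, and the amber cap (373,283.5).

Run:
```python
from h import *
T={'white':(57,69,67,203,63),'black':(258,72,252,149+142,70),'clear':(413,81,384,112+142,70),'cube':(575,72,508,238,38),'amber':(722,61,616,163,93)}
T['black']=(258,72,252,288,70)
off=lambda u,v:(160+u/2.85,240+(v-142.5)/2.85)
for n,(a,b,u,v,z) in T.items():
    if n=='white': v=345
    p=(120+a/2.85-.3,262+b/2.85-.3); q=off(u,v)
    print(n,'top@z',atz('top',p,z/1000)*1000,'side@z',atz('side',q,z/1000)*1000,'tri',tri(p,q)[0]*1000)
```

```text
white top@z [463.7072 337.3477  63.    ] side@z [460.5229 336.9753  63.    ] tri [463.6209 337.5701  60.0652]
black top@z [460.4404 161.2186  70.    ] side@z [458.9085 159.9838  70.    ] tri [460.1537 160.5736  69.1552]
clear top@z [452.2706  28.8368  70.    ] side@z [454.1595  26.7283  70.    ] tri [451.9415  28.0728  72.6982]
cube top@z [ 460.3764 -108.542    38.    ] side@z [ 457.6828 -109.9618   38.    ] tri [ 459.8737 -109.6473   36.229 ]
amber top@z [ 466.4918 -231.4501   93.    ] side@z [ 466.3906 -234.1459   93.    ] tri [ 465.8578 -232.408    94.1048]
```

carry_out --hand '[-1,-1,-1,-1,-1,-1,-1,-1,-1,-1]' --pt "0 0 0" --pt "0 0 0" --pt "0 0 0" --pt "0 0 0" --pt "0 0 0" --pt "0 0 0" --pt "0 0 0" --pt "0 0 0" --pt "0 0 0" --pt "0 0 0" --spin '[-0.18,-0.36,-0.54,-0.72,-0.9,-1.08,-1.26,-1.324,-1.324,-1.324]'

```text
time_s: 3.45
tool_pos: [0.1521, -0.6062, 0.2313]
ee_rot: [0.0, 0.708, 0.706, -0.0]
ft_force: [0.0, -0.7, -0.7]
width: 0.0854
finger_force: 0.0
```

carry_out --hand '[-1,-1,-1,-1,-1,-1,-1,-1,-1,-1,-1,-1,-1,-1,-1,-1]' --pt "25.6 24.8 0" --pt "25.6 24.8 0" --pt "25.6 24.8 0" --pt "25.6 24.8 0" --pt "25.6 24.8 0" --pt "25.6 24.8 0" --pt "63.5 29.9 5" --pt "63.5 29.9 5" --pt "63.5 29.9 5" --pt "63.5 29.9 5" --pt "63.5 29.9 5" --pt "63.5 29.9 5" --pt "63.5 29.9 5" --pt "63.5 29.9 5" --pt "63.5 29.9 5" --pt "63.5 29.9 5" --spin '[0,0,0,0,0,0,0,0,0,0,0,0,0,0,0,0]'

```text
time_s: 5.45
tool_pos: [0.4518, 0.027, 0.1814]
ee_rot: [0.0, 0.708, 0.706, -0.0]
ft_force: [-0.2, 0.4, 0.5]
width: 0.0852
finger_force: 0.0
```

carry_out --hand '[-1,-1,-1,-1,-1,1,1,1,1,1,1,1,1]' --pt "0.1 0 5" --pt "0.1 0 10" --pt "0.1 0 13" --pt "0.1 0 15.2" --pt "0.1 0 15.2" --pt "0.1 0 15.2" --pt "0.1 0 15.2" --pt "0.1 0 15.2" --pt "0.1 0 15.2" --pt "0.1 0 15.2" --pt "0.1 0 15.2" --pt "0.1 0 15.2" --pt "0.1 0 15.2" --spin '[0,0,0,0,0,0,0,0,0,0,0,0,0]'

```text
time_s: 7.08
tool_pos: [0.4523, 0.0293, 0.0303]
ee_rot: [0.001, 0.708, 0.707, 0.0]
ft_force: [-2.1, -1.2, 9.1]
width: 0.0365
finger_force: 59.5
```

carry_out --hand '[1,1,1,1,1,1,1,1,1,1,1,1,1]' --pt "0 0 -2" --pt "0 0 -6" --pt "0 0 -10" --pt "5 3.2 -10" --pt "10 6.5 -10" --pt "15 9.8 -10" --pt "20.8 13 -10" --pt "20.8 13 -10" --pt "20.8 13 -10" --pt "20.8 13 -5" --pt "20.8 13 -2" --pt "20.8 13 -1" --pt "20.8 13 -1" --spin '[0,0,0,0,0,0,0,0,0,0,0,0,0]'

```text
time_s: 8.7
tool_pos: [0.5822, 0.2362, 0.0399]
ee_rot: [0.0, 0.708, 0.706, -0.0]
ft_force: [0.6, 0.3, -0.5]
width: 0.0368
finger_force: 60.5
```

Run:
```python
from h import *
p,_=read_camera('top'); q,_=read_camera('side')
a=cv2.resize(p[195:320,110:270],None,fx=2.4,fy=2.4,interpolation=3); b=cv2.resize(q[210:335,140:300],None,fx=2.4,fy=2.4,interpolation=3)
save('z2',np.hstack([a,b]))
```

```text
(no output)
```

View pics/z2.png

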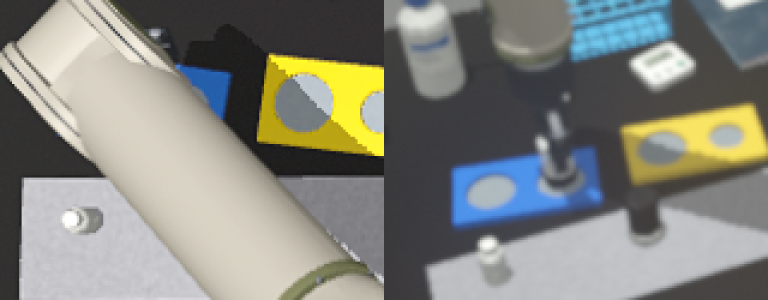

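The top view is hidden by the arm; in the side crop the canister's foot stands over the middle of the right blue recess at (562,182).

carry_out --hand '[1,1,1,1,-1,-1,-1,-1,-1,-1,-1]' --pt "0.1 0 0.4" --pt "0.1 0 0.65" --pt "0.1 0 0.75" --pt "0.1 0 0.75" --pt "0.1 0 0.75" --pt "0.1 0 0.75" --pt "0.1 0 0.75" --pt "0.1 0 -2" --pt "0.1 0 -7" --pt "0.1 0 -12" --pt "0.1 0 -15" --spin '[0,0,0,0,0,0,0,0,0,0,0]'

```text
time_s: 10.18
tool_pos: [0.5824, 0.2389, 0.1921]
ee_rot: [0.001, 0.707, 0.707, 0.001]
ft_force: [0.1, 0.3, 0.2]
width: 0.0855
finger_force: 0.0
```

carry_out --hand '[-1,-1,-1,-1,-1,-1,-1,-1,-1,-1,1,1,1,1,1,1,1]' --pt "-3.8 -6 0" --pt "-7.6 -12.2 0" --pt "-7.6 -12.2 0" --pt "-7.6 -12.2 0" --pt "-7.6 -12.2 5" --pt "-7.6 -12.2 10" --pt "-7.6 -12.2 14" --pt "-7.6 -12.2 16.2" --pt "-7.6 -12.2 16.2" --pt "-7.6 -12.2 16.2" --pt "-7.6 -12.2 16.2" --pt "-7.6 -12.2 16.2" --pt "-7.6 -12.2 16.2" --pt "-7.6 -12.2 16.2" --pt "-7.6 -12.2 16.2" --pt "-7.6 -12.2 16.2" --pt "-7.6 -12.2 16.2" --spin '[0,0,0,0,0,0,0,0,0,0,0,0,0,0,0,0,0]'

```text
time_s: 12.3
tool_pos: [0.4604, 0.1624, 0.028]
ee_rot: [0.001, 0.708, 0.707, 0.0]
ft_force: [-1.5, -2.3, 5.9]
width: 0.037
finger_force: 59.6
```

carry_out --hand '[1,1,1,1,1,1,1,1,1,1,1,1]' --pt "0 0 -2" --pt "0 0 -6" --pt "0 0 -11" --pt "4 3.4 -11" --pt "8 6.8 -11" --pt "12 10.2 -11" --pt "15.8 13.5 -11" --pt "15.8 13.5 -11" --pt "15.8 13.5 -6" --pt "15.8 13.5 -2" --pt "15.8 13.5 -1" --pt "15.8 13.5 -1" --spin '[0,0,0,0,0,0,0,0,0,0,0,0]'

```text
time_s: 13.8
tool_pos: [0.5953, 0.32, 0.0386]
ee_rot: [0.0, 0.708, 0.707, 0.0]
ft_force: [-0.1, 0.5, -1.4]
width: 0.0369
finger_force: 60.8
```

Run:
```python
from h import *
q,_=read_camera('side')
save('z3',cv2.resize(q[240:320,150:270],None,fx=5,fy=5,interpolation=3))
```

```text
(no output)
```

View pics/z3.png

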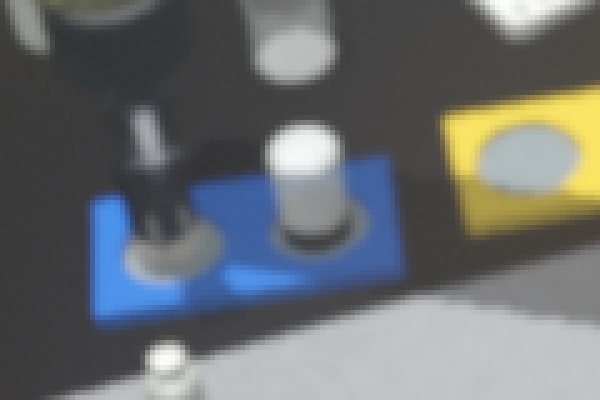

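The clear canister stands inside its recess (crop 315,235), and the black one hangs over the left recess (crop 172,250).

carry_out --hand '[1,1,1,1,-1,-1,-1,-1,-1,-1,-1]' --pt "0.1 0 0.5" --pt "0.1 0 0.75" --pt "0.1 0 0.85" --pt "0.1 0 0.85" --pt "0.1 0 0.85" --pt "0.1 0 0.85" --pt "0.1 0 0.85" --pt "0.1 0 -2" --pt "0.1 0 -7" --pt "0.1 0 -12" --pt "0.1 0 -15" --spin '[0,0,0,0,0,0,0,0,0,0,0]'

```text
time_s: 15.22
tool_pos: [0.5954, 0.3219, 0.1902]
ee_rot: [0.0, 0.707, 0.707, 0.001]
ft_force: [0.5, 0.1, 0.3]
width: 0.0856
finger_force: 0.0
```

carry_out --hand '[-1,-1,-1,-1,-1,-1,-1,-1,-1,-1,-1,-1,-1,-1]' --pt "-6 -1.4 0" --pt "-12 -2.8 0" --pt "-18 -4.2 0" --pt "-24 -5.6 0" --pt "-30 -7 0" --pt "-36 -8.4 0" --pt "-42 -9.8 0" --pt "-48 -11.2 0" --pt "-55.3 -12.9 0" --pt "-55.3 -12.9 0" --pt "-55.3 -12.9 0" --pt "-55.3 -12.9 3" --pt "-55.3 -12.9 5" --pt "-55.3 -12.9 5" --spin '[0,0,0,0,0,0,0,0,0,0,0,0,0,0]'

```text
time_s: 16.98
tool_pos: [0.4654, -0.2291, 0.1364]
ee_rot: [-0.001, 0.706, 0.708, 0.0]
ft_force: [-0.9, -0.5, -0.4]
width: 0.085
finger_force: 0.0
```

carry_out --hand '[-1,-1,-1,-1,-1,1,1,1,1,1,1,1]' --pt "0 0 0" --pt "0 0 4" --pt "0 0 8" --pt "0 0 10.5" --pt "0 0 10.5" --pt "0 0 10.5" --pt "0 0 10.5" --pt "0 0 10.5" --pt "0 0 10.5" --pt "0 0 10.5" --pt "0 0 10.5" --pt "0 0 10.5" --spin '[0,0,0,0,0,0,0,0,0,0,0,0]'

```text
time_s: 18.48
tool_pos: [0.4665, -0.2321, 0.034]
ee_rot: [0.001, 0.708, 0.707, 0.0]
ft_force: [-1.8, 0.7, 9.2]
width: 0.043
finger_force: 60.1
```

carry_out --hand '[1,1,1,1,1,1,1,1,1,1,1,1,1,1,1]' --pt "0 0 -2" --pt "0 0 -6" --pt "0 0 -10" --pt "5 1.8 -10" --pt "10 3.6 -10" --pt "15 5.4 -10" --pt "20 7.2 -10" --pt "25 9 -10" --pt "30 10.8 -10" --pt "33.9 12.2 -10" --pt "33.9 12.2 -10" --pt "33.9 12.2 -6" --pt "33.9 12.2 -2" --pt "33.9 12.2 -1" --pt "33.9 12.2 -1" --spin '[0,0,0,0,0,0,0,0,0,0,0,0,0,0,0]'

```text
time_s: 20.35
tool_pos: [0.5881, 0.1069, 0.0432]
ee_rot: [0.0, 0.708, 0.707, 0.0]
ft_force: [-0.5, 0.4, -2.0]
width: 0.0427
finger_force: 61.7
```

Run:
```python
from h import *
print(observe()['tool_pos'])
q,_=read_camera('side')
save('z4',cv2.resize(q[220:320,160:320],None,fx=4,fy=4,interpolation=3))
```

```text
[0.5881 0.1069 0.0432]
```

View pics/z4.png

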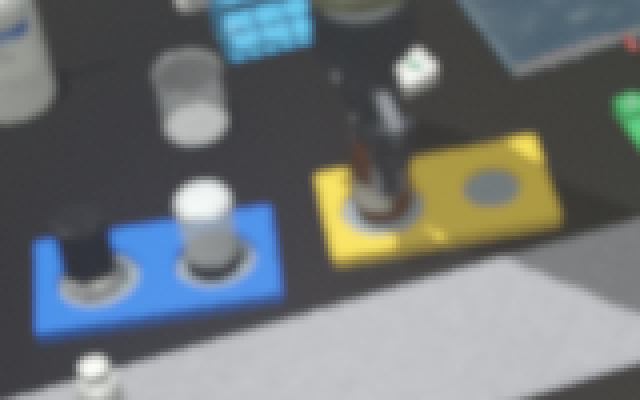

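Both canisters stand in their recesses (crop 97,280 and 215,265); the amber bottle hangs centred over the large yellow recess (crop 383,213). Lowering it.

carry_out --hand '[1,1,1,1,-1,-1,-1,-1,-1,-1,-1]' --pt "0 0 0.4" --pt "0 0 0.65" --pt "0 0 0.75" --pt "0 0 0.75" --pt "0 0 0.75" --pt "0 0 0.75" --pt "0 0 0.75" --pt "0 0 -2" --pt "0 0 -7" --pt "0 0 -12" --pt "0 0 -14" --spin '[0,0,0,0,0,0,0,0,0,0,0]'

```text
time_s: 21.78
tool_pos: [0.5888, 0.1079, 0.1853]
ee_rot: [0.001, 0.707, 0.707, 0.001]
ft_force: [0.6, 0.8, 0.1]
width: 0.0856
finger_force: 0.0
```

carry_out --hand '[-1,-1,-1,-1,-1,-1,-1,-1,-1,-1,-1,-1,1,1,1,1,1,1,1,1]' --pt "5.5 -3 0" --pt "11 -6 0" --pt "16.5 -9 0" --pt "23 -12.6 0" --pt "23 -12.6 0" --pt "23 -12.6 0" --pt "23 -12.6 4" --pt "23 -12.6 9" --pt "23 -12.6 13" --pt "23 -12.6 16" --pt "23 -12.6 16.6" --pt "23 -12.6 16.6" --pt "23 -12.6 16.6" --pt "23 -12.6 16.6" --pt "23 -12.6 16.6" --pt "23 -12.6 16.6" --pt "23 -12.6 16.6" --pt "23 -12.6 16.6" --pt "23 -12.6 16.6" --pt "23 -12.6 16.6" --spin '[0,0,0,0,0,0,0,0,0,0,0,0,0,0,0,0,0,0,0,0]'

```text
time_s: 24.28
tool_pos: [0.4623, 0.3376, 0.0169]
ee_rot: [0.0, 0.707, 0.707, 0.0]
ft_force: [-1.0, -0.7, 5.7]
width: 0.0254
finger_force: 58.9
```

carry_out --hand '[1,1,1,1,1,1,1,1,1,1,1,1,1,1,1]' --pt "0 0 -3" --pt "0 0 -8" --pt "0 0 -12" --pt "-5 1.9 -12" --pt "-10 3.7 -12" --pt "-15 5.6 -12" --pt "-20 7.4 -12" --pt "-25 9.3 -12" --pt "-31.4 11.7 -12" --pt "-31.4 11.7 -12" --pt "-31.4 11.7 -12" --pt "-31.4 11.7 -8" --pt "-31.4 11.7 -3" --pt "-31.4 11.7 -1" --pt "-31.4 11.7 -1" --spin '[0,0,0,0,0,0,0,0,0,0,0,0,0,0,0]'

```text
time_s: 26.15
tool_pos: [0.578, 0.0246, 0.026]
ee_rot: [-0.001, 0.707, 0.707, -0.0]
ft_force: [1.4, -0.1, -0.3]
width: 0.0258
finger_force: 59.1
```

Run:
```python
from h import *
print(observe()['tool_pos'])
q,_=read_camera('side')
save('z5',cv2.resize(q[220:320,160:360],None,fx=4,fy=4,interpolation=3))
```

```text
[0.578  0.0246 0.026 ]
```

View pics/z5.png

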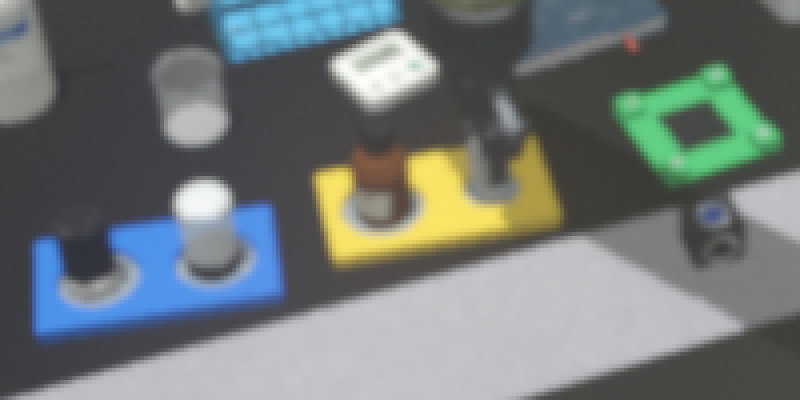

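The amber bottle is seated (crop 380,205) and the white bottle is over the small recess (crop 490,188).

carry_out --hand '[1,1,1,1,-1,-1,-1,-1,-1,-1,-1]' --pt "0 0 0.4" --pt "0 0 0.65" --pt "0 0 0.75" --pt "0 0 0.75" --pt "0 0 0.75" --pt "0 0 0.75" --pt "0 0 0.75" --pt "0 0 -2" --pt "0 0 -7" --pt "0 0 -12" --pt "0 0 -15" --spin '[0,0,0,0,0,0,0,0,0,0,0]'

```text
time_s: 27.58
tool_pos: [0.5793, 0.0236, 0.179]
ee_rot: [0.001, 0.707, 0.707, 0.001]
ft_force: [0.9, 0.0, -0.4]
width: 0.0858
finger_force: 0.0
```

carry_out --hand '[-1,-1,-1,-1,-1,-1,-1,-1,-1,-1,-1,1,1,1,1,1,1,1]' --pt "-4.5 -4 0" --pt "-9 -8 0" --pt "-13.3 -12 0" --pt "-13.3 -12 0" --pt "-13.3 -12 0" --pt "-13.3 -12 5" --pt "-13.3 -12 10" --pt "-13.3 -12 14" --pt "-13.3 -12 16.2" --pt "-13.3 -12 16.9" --pt "-13.3 -12 16.9" --pt "-13.3 -12 16.9" --pt "-13.3 -12 16.9" --pt "-13.3 -12 16.9" --pt "-13.3 -12 16.9" --pt "-13.3 -12 16.9" --pt "-13.3 -12 16.9" --pt "-13.3 -12 16.9" --spin '[0,0,0,0,0,0,0,0,0,0,0,0,0,0,0,0,0,0]'

```text
time_s: 29.82
tool_pos: [0.4592, -0.1098, 0.0081]
ee_rot: [0.001, 0.708, 0.707, 0.0]
ft_force: [-1.7, -1.0, 7.6]
width: 0.0352
finger_force: 59.5
```

carry_out --hand '[1,1,1,1,1,1,1,1,1,1]' --pt "0 0 -2" --pt "0 0 -5" --pt "0 0 -6" --pt "-1.4 4.2 -6" --pt "-2.8 8.4 -6" --pt "-4.2 12.7 -6" --pt "-4.2 12.7 -6" --pt "-4.2 12.7 -3" --pt "-4.2 12.7 -1.6" --pt "-4.2 12.7 -1.6" --spin '[0,0,0,-0.03,-0.07,-0.07,-0.07,-0.07,-0.07,-0.07]'

```text
time_s: 31.08
tool_pos: [0.5843, -0.1515, 0.0223]
ee_rot: [-0.001, 0.682, 0.731, -0.001]
ft_force: [-0.9, 0.0, 0.1]
width: 0.0348
finger_force: 59.9
```

Run:
```python
from h import *
q,_=read_camera('side')
save('z6',cv2.resize(q[220:290,280:400],None,fx=6,fy=6,interpolation=3))
```

```text
(no output)
```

View pics/z6.png

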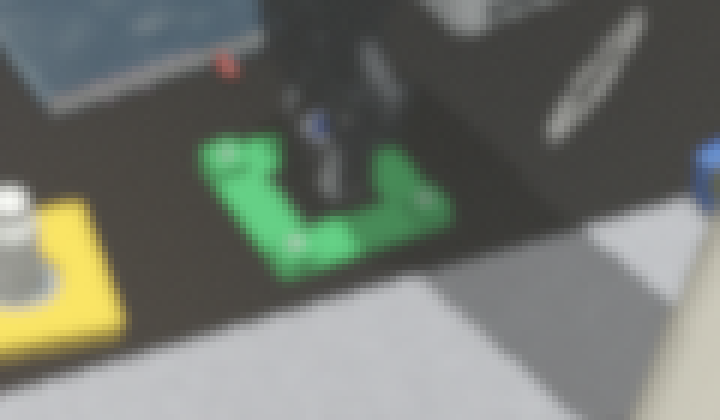

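The cube hangs over the middle of the nest (crop 330,180), between the stops.

carry_out --hand '[1,1,1,1,1]' --pt "0 0 0" --pt "0 0 0.5" --pt "0 0 0.9" --pt "0 0 1.1" --pt "0 0 1.1" --spin '[0,0,0,0,0]'

```text
time_s: 31.75
tool_pos: [0.5854, -0.1516, 0.0121]
ee_rot: [-0.0, 0.682, 0.731, -0.0]
ft_force: [-0.2, -0.3, -1.0]
width: 0.0354
finger_force: 59.9
```

carry_out --hand '[1,1,-1,-1,-1,-1,-1,-1,-1,-1,-1]' --pt "0 0 0.1" --pt "0 0 0.1" --pt "0 0 0.1" --pt "0 0 0.1" --pt "0 0 0.1" --pt "0 0 -2" --pt "0 0 -7" --pt "0 0 -12" --pt "-5 -5 -17" --pt "-11 -11 -17" --pt "-17 -17 -17" --spin '[0,0,0,0,0,0,0,0,0,0,0]'

```text
time_s: 33.12
tool_pos: [0.4698, -0.285, 0.1819]
ee_rot: [0.002, 0.682, 0.731, -0.0]
ft_force: [0.1, -1.2, 0.1]
width: 0.0853
finger_force: 0.0
```

carry_out --hand '[-1,-1,-1,-1,-1,-1,-1,-1]' --pt "-6 -3 0" --pt "-12 -6 0" --pt "-18 -9 0" --pt "-24 -12 0" --pt "-24 -12 0" --pt "-24 -12 0" --pt "-24 -12 0" --pt "-24 -12 0" --spin '[0,0,0,0,0,0,0,0]'

```text
time_s: 34.12
tool_pos: [0.3686, -0.5301, 0.1801]
ee_rot: [0.0, 0.681, 0.732, 0.0]
ft_force: [-1.1, 0.0, -0.0]
width: 0.0854
finger_force: 0.0
```

Run:
```python
from h import *
p,d=read_camera('top'); q,_=read_camera('side')
s=observe(); print(s['time_s'],s['tool_pos'])
a=cv2.resize(p[150:300,120:460],None,fx=2.35,fy=2.35,interpolation=3)[:,:798]; b=cv2.resize(q[220:320,150:440],None,fx=2.75,fy=2.75,interpolation=3)[:240,:]
b=cv2.resize(b,(a.shape[1],240)); save('z7',np.vstack([a,b]))
W,_,_=cloud('top',d)
for n,x,y in(('clear',.582,.238),('black',.595,.321),('amber',.589,.107),('white',.579,.0236),('cube',.5865,-.1516)):
    k=np.hypot(W[...,0]-x,W[...,1]-y)<.03; P=W[k]; zt=np.percentile(P[:,2],95); T=P[P[:,2]>zt-.008]
    print(n,zt,T.mean(0))
```

```text
34.225 [ 0.368  -0.5307  0.1798]
clear 0.0758524503999266 [0.5803 0.2383 0.0725]
black 0.07589342418136061 [0.5938 0.3242 0.0726]
amber 0.09608071532801128 [0.5873 0.1063 0.0942]
white 0.06429809677373055 [0.5783 0.0248 0.0641]
cube 0.04471577748388551 [ 0.5853 -0.151   0.041 ]
```

View pics/z7.png

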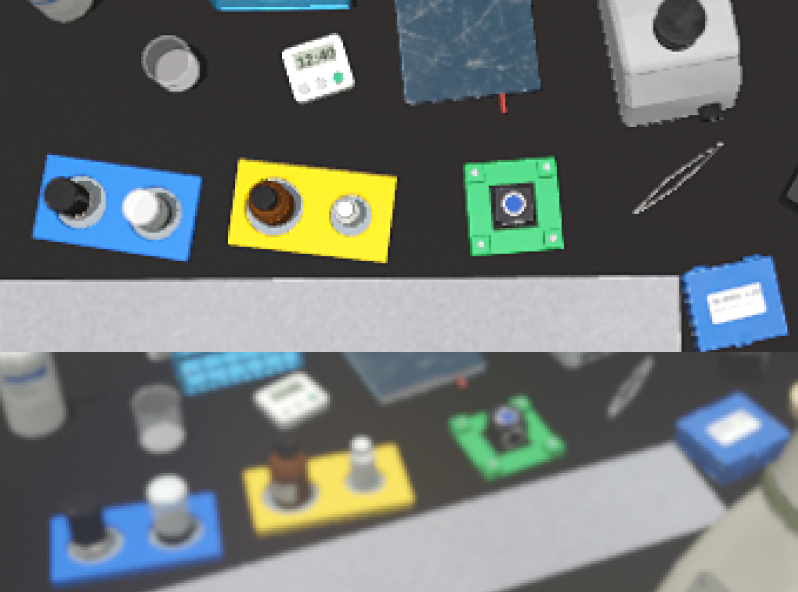

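The final views show all five parts seated, with the canisters at (70,197) and (147,210), the bottles at (268,203) and (348,210), and the cube at (513,204). Their top heights match the expected values to within 1 mm, and the slide box and beaker look undisturbed.

```bash
python3 -c "
from bench import *
print(sign_off())"
```

```text
the job is handed in; nothing more can be done
None
```

All five accessories are in their places, the slide box and beaker look unmoved in the last pictures, and the job was handed in at about 34 s; the judging gave no verdict back.

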